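# Nip a book in the finishing press

### The job

Get this book ready for spine titling, working by touch of the fingertips alone: push the lever of the finishing press's eccentric lock right over to its stop, so that the cam's low side faces the clamping bar, then push the freed jaw forward until the book is nipped flat between the jaws, and swing the lever fully back to lock it. Never force the jaw along while the lock is on, do not touch or lift the book with the gripper, and leave the things beside the press where they stand.

Things in the scene. Friction and masses are not known exactly. Their poses are not given: they have to be found in the camera images.
- press: low green cast finishing press, fixed to the bench. Frame: origin on the bench surface, x = forward (the way the moving jaw closes, away from the robot), y = left, z = up; may be yawed. Bed 190 mm wide, x -175 to 115 mm, its floor 18 mm above the bench. Fixed jaw: upright, 150 mm wide, wood face at x = 73 mm, 32 mm thick, top z = 93 mm. A rail, y 16 to 28 mm, x -165 to -55 mm, top z = 35 mm
- jaw (a joint): travel of the moving jaw along press +x, in m: 0 = fully open, 0.057 = the 34 mm book nipped; starts at 0.008 to 0.024. Its wood face is at press x = joint - 18 mm. Free, it slides with about 3 N friction and stays where left; locked, it holds against about 25 N. Turning the cam near locked drags it about 6 mm: back when releasing, forward (tighter) when locking
- jaw_back (a point): centre of the moving jaw's back, the plain upright face towards the robot, 70 mm above the bench; moves with the jaw; axes as the press. Jaw 150 mm wide (y), 30 mm thick, z from 20 to 93 mm
- bar_end (a point): rear end (towards the robot) of the moving jaw's steel clamping bar, top edge centre, z = 36 mm: the bar is 30 mm wide (press y -15 to 15 mm) and runs 165 mm back from the jaw's back face; axes as the press
- lever (a joint): angle of the eccentric lever, rad, about the vertical pivot. 0 = locked (a stop): lever points along press -x, the cam's lobe bears on the bar. Grows counter-clockwise from above to a stop at 1.75: lever points nearly to press -y, the cam's low side faces the bar with 6 mm clearance. Starts within 0.03 of locked, stays where left. About 2 N at the knob moves it, up to about 12 N in the last 0.3 rad near locked
- cam_pivot (a point): pivot of cam plate and lever, on the bed right of the bar (press x = -80, y = -37 mm), at z = 28 mm, mid-height of the 14 mm thick cam plate: 16 mm radius at its low side, lobe (high point) 22 mm from the pivot. The lever's hub above it is 24 mm across, top z = 58 mm
- lever_grip (a point): centre of the upright black knob at the lever's end: cylinder 22 mm across, z from 56 to 98 mm above the bench, its axis 75 mm from the pivot; this point is at z = 77 mm. The flat lever arm below it is 14 mm wide, top z = 50 mm
- book: leather-bound book, loose, standing spine up on the press floor between the jaws: 34 mm thick (its x, about along the press's x), 165 mm long (its y), 105 mm high, 0.3 to 0.6 kg; origin at the centre of its underside. Its spine stands 30 mm above the jaws
- weight: small cast-iron weight with a knob, 56 mm across, 68 mm high, beside the press; origin at its underside
- tape: roll of tape lying flat, 90 mm across, 25 mm high, beside the press; origin at its underside
- glue_jar: amber glass jar with a black cap, 60 mm across, 75 mm high, beside the press; origin at its underside
Not all that is in view belongs to the job. There is more than one size of the book; the job needs the middle-sized.

How it is judged:
On the way, in this order (a step that is already met when the one before it is completed fails the run):
1. the lever is turned to the cam's low point (past 1.45 rad) while the jaw still stands open (value of joint lever above 1.45 rad and value of joint jaw below 0.035 m), for 0.1 s.
2. the jaw is pushed up until the book is nipped, the cam still at its low point (value of joint jaw above 0.0555 m and value of joint lever above 1.3 rad), for 0.1 s.
3. the lever is swung back to lock, the book still nipped (value of joint lever below 0.15 rad and value of joint jaw above 0.0555 m), for 0.1 s.
At the end, for the whole second after the job is handed in: the jaw is closed on the book (jaw joint above 0.0555, that is within 1.5 mm), the lever is back at locked (below 0.15 rad), and the book stands upright (within 0.06 rad), on the press floor (within 5 mm), square to the jaws (0.03 rad) and at rest (all of step 3 and angle between book's own z axis and vertical below 0.06 rad and z of book in the frame of press below 0.023 m and angle between the x axis of book and the x axis of press, either way round below 0.03 rad and linear speed of book below 0.01 m/s); the robot touches nothing.
It fails at once if the jaw is forced along more than 10 mm with the lock on, or locked short of the book (value of joint lever below 0.4 rad and distance of jaw_back from where it was at the start of the episode above 0.01 m and value of joint jaw below 0.0545 m).
It fails at once if the gripper touches the book (contact force between any of the fingers, the arm and book above 1.5 N).
It fails at once if the book is lifted or tipped (z of book in the frame of press above 0.03 m or angle between book's own z axis and vertical above 0.3 rad).
It fails at once if a thing beside the press is moved (distance of any of weight, tape, glue_jar from where it was at the start of the episode above 0.02 m).
It also fails if it takes over 70 s, if anything falls off the work surface, if the arm or the gripper's body presses on something with over 40 N, if the wrist force passes 120 N, or if a joint passes its speed limit or range.

### The arm

A 7-joint arm with a two-finger parallel gripper is mounted at the origin on the work surface. World frame = base frame: x ahead of the robot, y to its left, z up, the work surface at z = 0. Lengths are in m, angles in rad, forces in N, time in s.
With the tool pointing down it reaches from about 0.425 to 1.025 m from the base axis. Payload 9.4 kg.
Tool frame: the origin (TCP) lies at the centre of the arm's flange, where the gripper is bolted on; the fingertips stand 173 mm ahead of it and the grasp point (between the pads) lies 155 mm ahead of it; z points along the fingers, y is the line along which they close (so a half turn about z gives the same grasp; the last joint's range is limited). The gripper opens to 85 mm and grips with 20 to 120 N. Pads are 22 mm wide; open, the fingers measure 114 mm over their backs; the gripper's body (76 mm by 85 mm) begins 54 mm behind the grasp point. The pads swing forward as they close: fully open they stand 13 mm farther back than shut.
Start: joints at [-1.192, 0.599, -0.003, 1.599, 0.002, 0.943, -0.08], TCP at [0.319, 0.651, 0.405] pointing down, gripper open.
Joint ranges: [-2.57, 2.57], [-0.35, 1.97], [-1.29, 1.29], [0.11, 2.56], [-1.05, 4.19], [0.11, 1.86], [-2.63, 2.63]. Speed limits (rad/s): [2.22, 2.22, 3.01, 3.01, 3.14, 3.14, 3.14].

### API

Orientations are given as a 3x3 rotation matrix whose columns are the frame's x, y, z axes.
In Python, from rig import robot, viewer, job gives the robot as it stands. The module is installed in compiled form; this text tells all that it offers.
- The arm moves only by the tool carry_out, never from a script. Its arguments are lists of equal length, an entry for each row: "delta_pos": the shift along the tool's x, y, z in mm, a list of three; "spin": the turn about the tool's z in rad; "claw": the opening, from 0 (shut) to 1 (fully open). In form: {"delta_pos": [[x, y, z], ...], "spin": [spin, ...], "claw": [claw, ...]}. A call has 1 to 12 rows; each row shifts and turns the commanded pose from where the row before left it, along the tool's axes as they then stand; what a row does not reach is not made up. A row lasts 1/12 s, in which the tool goes at most 41.7 mm and 7.16 degrees, less where a joint would pass 70% of its speed; a pose out of reach is approached as far as the arm can. A call with a gripper value outside its range is refused whole. The fingers move at their own pace and stop on an object; "grip_force" is the grip in N (left out, the last holds). Time passes only in rows, so rows that do not move let the fingers close. It gives the time, the measured TCP pose, the force, the opening and the grip force at its end, in the units of the state.
- robot.get_obs(): the state, without advancing time (a new reading comes with each control period).
- viewer.camera(name): name is "scene" or "top" or "wrist"; returns a dict with "pixels" (420x560x3 uint8, red, green, blue), "depth" (420x560 float32, m along the optical axis (not along the pixel's ray), 0 where there is no reading), "fx", "fy", "cx", "cy" (pixels), "extrinsics" (4x4, takes a point from world to camera coordinates). Camera axes: x right, y down, z forward; pixel columns grow to the right and rows downward; lengths in m; the calibration is good to about 2 mm. A picture is of the moment at which its call begins.
- job.finish_job(): hands the job in; it is judged then, once.
The state is a dict: "t": time; "q": joint angles; "qvel": joint speeds; "joint_efforts": joint torques, N m; "eef_pos": TCP position; "orientation": TCP orientation; "wrist_force": force on the tool from outside, world axes, zero at the start; "moment": the same for the moment, N m; "opening": finger opening in m; "finger_force": force on a finger pad.
Only numpy, scipy, OpenCV 4.12 (cv2) and the standard library are available. Lean on these libraries where they do the work, as an engineer would, in place of code of your own. Each camera call takes 0.05 s, during which the arm holds its last target. There are 200 camera calls.

## Working session

There is one attempt and no reset: what is moved stays moved. The work goes in short steps, Python scripts to look and compute and a tool call to move; the robot and the scene stay as the last step left them, time stands still between calls to the robot, and variables do not carry over. Pictures are saved under pics/ and viewed, at most 10 in all, crops included, and the job is handed in when it is done.

Besides the shell and the picture viewer there is one more tool, called after "Request:" as name([rows], argument=value, ...), one row to a line, values as JSON. carry_out: Moves the arm, as the interface text tells. Its arguments: {"type":"object","properties":{"delta_pos":{"type":"array"},"spin":{"type":"array"},"claw":{"type":"array"},"grip_force":{"type":"number"}},"required":["delta_pos","spin","claw"]}

```bash
mkdir -p pics
cat > h.py <<'E'
import numpy as np, cv2
from rig import robot, viewer, job
def shot(n,f):
    c=viewer.camera(n); cv2.imwrite(f'pics/{f}.png',c['pixels'][...,::-1]); np.savez(f'pics/{f}.npz',**c); return c
def pts(c):
    h,w=c['depth'].shape; v,u=np.mgrid[:h,:w]; d=c['depth']
    P=np.stack([(u-c['cx'])/c['fx']*d,(v-c['cy'])/c['fy']*d,d],-1)
    E=c['extrinsics']; return (P-E[:3,3])@E[:3,:3]
def load(f): return dict(np.load(f'pics/{f}.npz'))
E
python3 - <<'E'
from h import *
a=shot('top','t0');b=shot('scene','s0')
o=robot.get_obs();print(o['t'],o['eef_pos'],o['orientation'],o['opening'])
im=np.hstack([a['pixels'],b['pixels']])[...,::-1]
cv2.imwrite('pics/both.png',a['pixels'][...,::-1])
E
```

```text
0.1 [0.31904466 0.65083255 0.40389677] [[-8.97904843e-01  4.40189280e-01 -5.39651986e-04]
 [ 4.40189600e-01  8.97903882e-01 -1.31668534e-03]
 [-9.50351584e-05 -1.41980734e-03 -9.99998988e-01]] 0.08528273822266474
```

View pics/t0.png

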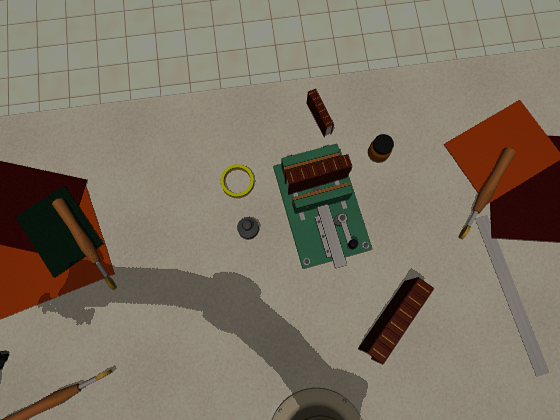

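View pics/s0.png

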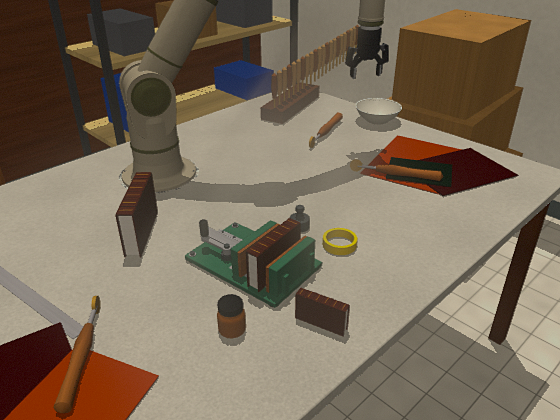

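The top view shows the press at about (322,205), with the knob at (352,243), the hub at (342,217), the bar end at (340,266) and the book at (318,172). The weight is at (248,228), the tape at (237,180) and the jar at (381,147). A large book stands at (397,320), close to the lever side. The gripper is far off to the left.

```bash
cat >> h.py <<'E'
def region(P,m): return P[m & np.isfinite(P).all(-1)]
E
python3 - <<'E'
from h import *
c=load('t0');P=pts(c);px=c['pixels'].astype(int);d=c['depth']>0
print('holes',(~d).mean(), 'cam',-c['extrinsics'][:3,:3].T@c['extrinsics'][:3,3],c['fx'])
R,G,B=px[...,0],px[...,1],px[...,2]
box=np.zeros(d.shape,bool);box[130:285,260:390]=1
gm=(G>R+15)&(G>B+5)&box&d
fl=gm&(abs(P[...,2]-.018)<.006)
q=region(P,fl)[:,:2]; r=cv2.minAreaRect((q*1000).astype(np.float32));print('bed rect mm',r, len(q))
print(cv2.boxPoints(r))
# yaw candidates: press x direction mostly +x world
bp=cv2.boxPoints(r)
e=[bp[1]-bp[0],bp[2]-bp[1]]; L=max(e,key=np.linalg.norm); L=L*np.sign(L[0]); yaw=np.arctan2(L[1],L[0])
ax=np.array([np.cos(yaw),np.sin(yaw)]);ay=np.array([-ax[1],ax[0]])
O=np.array(r[0])/1000-ax*(-.030); print('yaw',yaw,'origin',O)
def topress(X): 
    X=np.asarray(X);D=X[...,:2]-O; return np.stack([D@ax,D@ay,X[...,2]],-1)
Q=topress(P)
def st(n,m):
    k=Q[m&d]; print(n,len(k),k.mean(0).round(4),k.min(0).round(4),k.max(0).round(4), 'world',P[m&d].mean(0).round(4))
inb=box&(Q[...,0]>-.19)&(Q[...,0]<.13)&(abs(Q[...,1])<.12)
st('knob top',inb&(Q[...,2]>.085)&(Q[...,0]<-.1))
st('hub',inb&(Q[...,2]>.052)&(Q[...,2]<.064)&(Q[...,0]<-.05)&(Q[...,0]>-.1))
st('bar',inb&(abs(Q[...,2]-.036)<.004)&(abs(Q[...,1])<.02)&(Q[...,0]<-.05))
st('book top',inb&(Q[...,2]>.115))
st('jawtop',inb&(abs(Q[...,2]-.093)<.006)&(Q[...,0]<0)&(Q[...,0]>-.08))
st('fixtop',inb&(abs(Q[...,2]-.093)<.006)&(Q[...,0]>0.05))
for n,(u,v) in dict(weight=(248,228),jar=(381,147),small=(320,113),big=(397,320),tape=(237,165)).items():
    print(n,P[v-3:v+4,u-3:u+4].reshape(-1,3).mean(0).round(3), topress(P[v,u]).round(3))
m=(Q[...,2]>.03)&d&(Q[...,0]<0)&(Q[...,1]<-.1)&(Q[...,1]>-.3)&(Q[...,0]>-.4)
st('big obs',m)
k=Q[m];print(np.percentile(k,[1,99],axis=0))
E
```

```text
holes 0.004005102040816327 cam [0.30397247 0.04787614 1.23553255] 470.4982890411544
bed rect mm ((568.9297485351562, -99.71499633789062), (289.2210998535156, 189.50827026367188), 7.93194055557251) 3094
[[ 412.62698   -25.823181]
 [ 438.77847  -213.51837 ]
 [ 725.23254  -173.60681 ]
 [ 699.08105    14.088379]]
yaw 0.13843846 origin [ 0.59864273 -0.0955751 ]
knob top 66 [-0.156  -0.0358  0.097 ] [-0.1667 -0.0471  0.0864] [-0.1452 -0.0265  0.1036] world [ 0.449  -0.1526  0.097 ]
hub 53 [-0.0822 -0.0368  0.056 ] [-0.0963 -0.048   0.052 ] [-0.0718 -0.0259  0.0618] world [ 0.5223 -0.1433  0.056 ]
bar 642 [-0.1191  0.0016  0.0359] [-0.1896 -0.0197  0.0321] [-0.0503  0.0198  0.04  ] world [ 0.4805 -0.1104  0.0359]
book top 881 [ 0.0413 -0.0038  0.1211] [ 0.0231 -0.0878  0.1153] [0.0609 0.078  0.1277] world [ 0.6401 -0.0936  0.1211]
jawtop 702 [-0.0182  0.0006  0.0924] [-0.0333 -0.0747  0.087 ] [-0.0019  0.0749  0.0989] world [ 0.5805 -0.0975  0.0924]
fixtop 695 [0.0876 0.0006 0.0923] [ 0.0561 -0.075   0.0871] [0.1049 0.0769 0.0989] world [ 0.6853 -0.0829  0.0923]
weight [0.529 0.099 0.054] [-0.044  0.202  0.065]
jar [ 0.692 -0.271  0.075] [ 0.068 -0.186  0.076]
small [ 0.81  -0.129  0.068] [ 0.205 -0.062  0.068]
big [ 0.257 -0.216  0.133] [-0.355 -0.072  0.134]
tape [0.705 0.108 0.039] [0.138 0.187 0.027]
big obs 866 [-0.3137 -0.1309  0.1215] [-0.3684 -0.1753  0.0301] [-0.2755 -0.1     0.14  ] world [ 0.306  -0.2685  0.1215]
[[-0.36110465 -0.17064426  0.03744801]
 [-0.27722605 -0.10072914  0.13751343]]
```

Request:
carry_out([
  [-34.2,-20.4,0],
  [-34.2,-20.4,0],
  [-34.2,-20.4,0],
  [-34.2,-20.4,0],
  [-34.2,-20.4,0],
  [-34.2,-20.4,0],
  [-34.2,-20.4,0],
  [-34.2,-20.4,0],
  [-34.2,-20.4,0],
  [-34.2,-20.4,0],
  [-34.2,-20.4,0],
  [-34.2,-20.4,0],
], spin=[0,0,0,0,0,0,0,0,0,0,0,0], claw=[0.42,0.42,0.42,0.42,0.42,0.42,0.42,0.42,0.42,0.42,0.42,0.42])

```text
t: 1.1
eef_pos: [0.5806, 0.2487, 0.4045]
orientation: [[-0.898, 0.44, -0.0], [0.44, 0.898, -0.0], [0.0, -0.0, -1.0]]
wrist_force: [0.3, 0.6, 0.2]
opening: 0.0357
finger_force: 0.0
```

Request:
carry_out([
  [-5,-35,0],
  [-5,-35,0],
  [-5,-35,0],
  [-5,-35,0],
  [-5,-35,0],
  [-5,-35,0],
  [-5,-35,0],
  [-5,-35,0],
  [-5,-35,0],
  [-5,-35,0],
  [-5,-35,0],
  [-5,-35,0],
], spin=[0,0,0,0,0,0,0,0,0,0,0,0], claw=[0.42,0.42,0.42,0.42,0.42,0.42,0.42,0.42,0.42,0.42,0.42,0.42])

```text
t: 2.1
eef_pos: [0.448, -0.1544, 0.4047]
orientation: [[-0.898, 0.44, -0.0], [0.44, 0.898, 0.0], [0.0, -0.0, -1.0]]
wrist_force: [0.1, 0.2, 0.1]
opening: 0.0357
finger_force: 0.0
```

Request:
carry_out([
  [0,0,0],
  [0,0,0],
  [0,0,0],
  [0,0,0],
  [0,0,0],
  [0,0,0],
  [0,0,0],
  [0,0,0],
  [0,0,0],
  [0,0,0],
  [0,0,0],
  [0,0,0],
], spin=[0.12,0.12,0.12,0.12,0.12,0.12,0.12,0.12,0.12,0.12,0.12,0.12], claw=[0.42,0.42,0.42,0.42,0.42,0.42,0.42,0.42,0.42,0.42,0.42,0.42])

```text
t: 3.1
eef_pos: [0.4488, -0.1529, 0.4046]
orientation: [[0.325, 0.946, -0.0], [0.946, -0.325, 0.0], [-0.0, -0.0, -1.0]]
wrist_force: [-0.4, -0.3, 1.3]
opening: 0.036
finger_force: 0.0
```

Request:
carry_out([
  [0,0,0],
  [0,0,0],
  [0,0,0],
  [0,0,0],
  [0,0,0],
  [0,0,0],
  [0,0,0],
  [0,0,0],
  [0,0,0],
  [0,0,0],
  [0,0,0],
  [0,0,0],
], spin=[0.12,0.12,0.12,0.12,0.12,0.12,0.12,0.12,0.12,0.03,0,0], claw=[0.42,0.42,0.42,0.42,0.42,0.42,0.42,0.42,0.42,0.42,0.42,0.42])

```text
t: 4.1
eef_pos: [0.4489, -0.1528, 0.4046]
orientation: [[0.99, 0.139, -0.0], [0.139, -0.99, -0.0], [-0.0, 0.0, -1.0]]
wrist_force: [0.0, 0.0, 0.9]
opening: 0.0355
finger_force: 0.0
```

```bash
cat >> h.py <<'E'
yaw=0.1384;O=np.array([.5986,-.0956]);ax=np.array([np.cos(yaw),np.sin(yaw)]);ay=np.array([-ax[1],ax[0]])
def w(x,y): return O+ax*x+ay*y
def topress(X):
    X=np.asarray(X);D=X[...,:2]-O; return np.stack([D@ax,D@ay,X[...,2]],-1)
def status(target=None):
    o=robot.get_obs();R=o['orientation'];p=o['eef_pos']
    print('t',o['t'],'press',(topress(p)*1000).round(1),'tooly ang rel press',round(np.arctan2(R[1,1],R[0,1])-yaw,4),'F',np.round(o['wrist_force'],1),'open',round(o['opening'],4),'q',np.round(o['q'],2))
    if target is not None:
        print('delta tool mm',(R.T@(np.r_[w(target[0],target[1]),target[2]]-p)*1000).round(1))
E
python3 - <<'E'
from h import *
status((-.155,-.037,.30)); shot('wrist','w1')
c=shot('top','t1');print()
E
```

```text
t 4.1 press [-156.1  -36.   404.6] tooly ang rel press -1.5696 F [0.  0.  0.9] open 0.0355 q [-0.35  0.37  0.75  2.19 -0.39  0.71 -0.76]
delta tool mm [  1.2   1.  104.6]
```

View pics/w1.png

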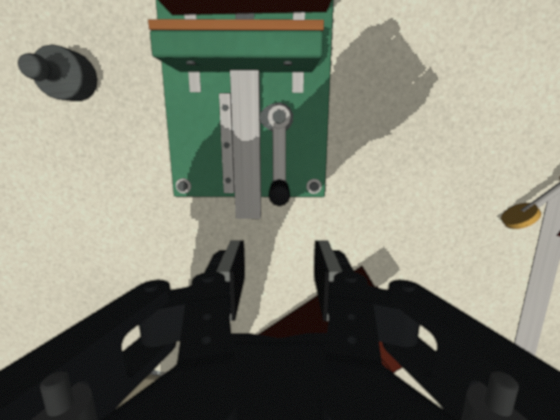

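The wrist view shows the knob at (279,190) midway between the fingers (columns 243 and 316), with the lever lying along the press. I'll lower the fingers to straddle the knob.

Request:
carry_out([
  [1,0,25],
  [0,1,25],
  [0,0,25],
  [0,0,20],
  [0,0,15],
  [0,0,12],
  [0,0,12],
  [0,0,12],
  [0,0,12],
  [0,0,10],
  [0,0,0],
  [0,0,0],
], spin=[0,0,0,0,0,0,0,0,0,0,0,0], claw=[0.42,0.42,0.42,0.42,0.42,0.42,0.42,0.42,0.42,0.42,0.42,0.42])

```text
t: 5.2
eef_pos: [0.4499, -0.1542, 0.2366]
orientation: [[0.991, 0.136, -0.001], [0.136, -0.991, 0.001], [-0.001, -0.001, -1.0]]
wrist_force: [0.1, -0.5, 0.5]
opening: 0.036
finger_force: 0.0
```

Run:
```python
from h import *
status()
# fixed tool-frame step for rotation by dth about pivot: tool x=+press x, tool y=-press y, pivot 75mm ahead on tool x
for th in (.1,.11,.12):
    # next position in current tool frame: world rot CCW dth; press vec from pivot (-75,0)->
    p=-75*np.array([np.cos(th),np.sin(th)]);d=p-np.array([-75,0]); print(th,'tool delta',d[0],-d[1])
```

```text
t 5.2 press [-155.3  -37.5  236.6] tooly ang rel press -1.5729 F [ 0.1 -0.5  0.5] open 0.036 q [-0.03  0.63  0.35  2.31 -0.74  0.31 -0.46]
0.1 tool delta 0.3746876041480647 7.487506248512112
0.11 tool delta 0.45329265324774326 8.23337256278811
0.12 tool delta 0.5393523109600267 8.978415546668952
```

Request:
carry_out([
  [0.4,7.5,0],
  [0.4,7.5,0],
  [0.4,7.5,0],
  [0.4,7.5,0],
  [0.4,7.5,0],
  [0.4,7.5,0],
  [0.4,7.5,0],
  [0.4,7.5,0],
  [0,0,0],
], spin=[-0.1,-0.1,-0.1,-0.1,-0.1,-0.1,-0.1,-0.1,0], claw=[0.42,0.42,0.42,0.42,0.42,0.42,0.42,0.42,0.42])

```text
t: 5.95
eef_pos: [0.4809, -0.205, 0.2376]
orientation: [[0.589, 0.808, 0.002], [0.808, -0.589, -0.001], [0.0, 0.002, -1.0]]
wrist_force: [-0.7, 1.1, 0.5]
opening: 0.0357
finger_force: 0.0
```

```bash
cat >> h.py <<'E'
def lev():
    o=robot.get_obs();k=topress(o['eef_pos'])[:2]-[-.08,-.037]; print('tcp radius',np.hypot(*k)*1000,'angle',np.arctan2(-k[1],-k[0]))
E
python3 - <<'E'
from h import *
status();lev()
E
```

```text
t 5.95 press [-131.6  -92.1  237.6] tooly ang rel press -0.7687 F [-0.7  1.1  0.5] open 0.0357 q [ 0.15  0.63  0.21  2.2  -0.38  0.34  0.05]
tcp radius 75.53051841503604 angle 0.8178940696884398
```

Request:
carry_out([
  [0.4,7.5,0],
  [0.4,7.5,0],
  [0.4,7.5,0],
  [0.4,7.5,0],
  [0.4,7.5,0],
  [0.4,7.5,0],
  [0.4,7.5,0],
  [0.4,7.5,0],
  [0.4,7.5,0],
  [0.4,7.5,0],
  [0,2,0],
  [0,0,0],
], spin=[-0.1,-0.1,-0.1,-0.1,-0.1,-0.1,-0.1,-0.1,-0.1,-0.1,0,0], claw=[0.42,0.42,0.42,0.42,0.42,0.42,0.42,0.42,0.42,0.42,0.42,0.42])

```text
t: 6.95
eef_pos: [0.5534, -0.2127, 0.2371]
orientation: [[-0.353, 0.936, 0.0], [0.936, 0.353, -0.0], [-0.0, 0.0, -1.0]]
wrist_force: [-0.4, 0.1, -0.0]
opening: 0.0356
finger_force: 0.0
```

Run:
```python
from h import *
status();lev()
```

```text
t 6.95 press [ -60.9 -109.7  237.1] tooly ang rel press 0.2221 F [-0.4  0.1 -0. ] open 0.0356 q [ 0.28  0.67 -0.01  2.03  0.01  0.44  0.62]
tcp radius 75.19616685492296 angle 1.8278497258569633
```

Request:
carry_out([
  [0,2,0],
  [0,2,0],
  [0,1,0],
  [0,0,0],
], spin=[0,0,0,0], claw=[0.42,0.42,0.42,0.42])

```text
t: 7.28
eef_pos: [0.5559, -0.212, 0.2367]
orientation: [[-0.353, 0.936, -0.005], [0.936, 0.353, -0.001], [0.001, -0.005, -1.0]]
wrist_force: [-7.2, -4.1, 5.6]
opening: 0.036
finger_force: 4.1
```

Run:
```python
from h import *
status();lev()
c=shot('top','t2');P=pts(c);Q=topress(P)
m=(Q[...,2]>.085)&(Q[...,2]<.104)&(Q[...,0]<-.04)&(Q[...,0]>-.1)&(abs(Q[...,1]+.11)<.03);print('knob?',Q[m].mean(0) if m.any() else None,m.sum())
cv2.imwrite('pics/t2c.png',cv2.resize(c['pixels'][120:290,220:420,::-1],None,fx=3,fy=3))
```

```text
t 7.2833 press [ -58.3 -109.4  236.7] tooly ang rel press 0.2225 F [-7.2 -4.1  5.6] open 0.036 q [ 0.27  0.67 -0.01  2.03  0.01  0.45  0.62]
tcp radius 75.57239143546798 angle 1.8613725744318999
knob? [-0.06905551 -0.10266646  0.09406028] 28
```

View pics/t2c.png

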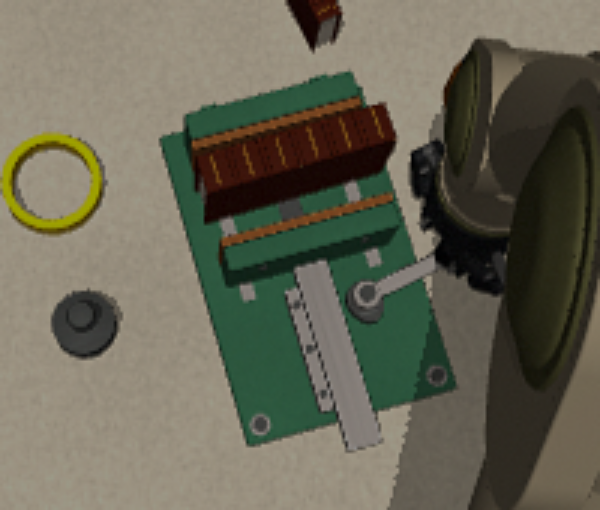

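The lever is against its stop: 8 N of reaction, and the lever points about to press −y. The book stands untouched at the fixed jaw. I'll back off, lift and turn the gripper with the fingers shut.

Request:
carry_out([
  [0,-5,0],
  [0,-6,0],
  [0,0,-20],
  [0,0,-35],
  [0,0,-35],
  [0,0,-20],
  [0,0,0],
  [0,0,0],
  [0,0,0],
  [0,0,0],
  [0,0,0],
  [0,0,0],
], spin=[0,0,0,0,0,0,0.12,0.12,0.12,0.12,0.12,0.12], claw=[0.42,0.42,0.42,0.42,0.42,0.42,0,0,0,0,0,0])

```text
t: 8.33
eef_pos: [0.5475, -0.2149, 0.3468]
orientation: [[0.354, 0.935, 0.001], [0.935, -0.354, 0.0], [0.0, 0.001, -1.0]]
wrist_force: [-0.5, -0.4, 0.1]
opening: -0.0
finger_force: 0.0
```

Request:
carry_out([
  [0,0,0],
  [0,0,0],
  [0,0,0],
  [0,0,0],
  [0,0,0],
  [0,0,0],
  [0,0,0],
  [0,0,0],
  [0,0,0],
  [0,0,0],
], spin=[0.12,0.12,0.12,0.12,0.12,0.12,0.12,0.12,0.11,0], claw=[0,0,0,0,0,0,0,0,0,0])

```text
t: 9.17
eef_pos: [0.5477, -0.2145, 0.3465]
orientation: [[0.99, 0.14, 0.0], [0.14, -0.99, -0.0], [0.0, 0.0, -1.0]]
wrist_force: [-0.1, 0.3, 0.4]
opening: -0.0002
finger_force: 0.0
```

Run:
```python
from h import *
status((-.080,0,.243))
```

```text
t 9.1667 press [ -66.9 -110.8  346.5] tooly ang rel press -1.5689 F [-0.1  0.3  0.4] open -0.0002 q [-0.07  0.56  0.52  2.   -0.42  0.69 -0.72]
delta tool mm [ -12.9 -110.8  103.5]
```

Request:
carry_out([
  [-3,-28,0],
  [-3,-28,0],
  [-3,-28,0],
  [-4,-27,0],
  [0,0,25],
  [0,0,25],
  [0,0,20],
  [0,0,15],
  [0,0,12],
  [0,0,6],
  [0,0,0],
], spin=[0,0,0,0,0,0,0,0,0,0,0], claw=[0,0,0,0,0,0,0,0,0,0,0])

```text
t: 10.08
eef_pos: [0.5184, -0.1071, 0.2428]
orientation: [[0.989, 0.147, -0.001], [0.147, -0.989, 0.0], [-0.001, -0.001, -1.0]]
wrist_force: [-0.3, 0.6, -0.3]
opening: 0.0001
finger_force: 0.0
```

Request:
carry_out([
  [5,0,0],
  [5,0,0],
  [5,0,0],
  [5,0,0],
  [5,0,0],
  [5,0,0],
  [5,0,0],
  [5,0,0],
  [0,0,0],
], spin=[0,0,0,0,0,0,0,0,0], claw=[0,0,0,0,0,0,0,0,0])

```text
t: 10.83
eef_pos: [0.5593, -0.101, 0.2437]
orientation: [[0.989, 0.146, 0.001], [0.146, -0.989, -0.0], [0.001, 0.0, -1.0]]
wrist_force: [0.5, -0.1, 1.4]
opening: -0.0001
finger_force: 0.0
```

Run:
```python
from h import *
status((-.002,0,.243));shot('wrist','w2')
```

```text
t 10.8333 press [-3.960e+01  1.000e-01  2.437e+02] tooly ang rel press -1.5629 F [ 0.5 -0.1  1.4] open -0.0001 q [-0.18  0.68  0.39  2.1  -0.56  0.46 -0.78]
delta tool mm [37.6  0.4  0.7]
```

View pics/w2.png

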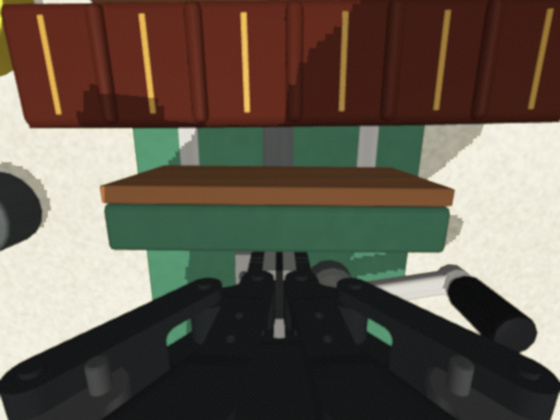

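The wrist view shows the shut tips at (280,255), right behind the jaw's back at row 250. The book is clear beyond it and the lever is swung out on the right. Now I'll push the jaw forward.

Request:
carry_out([
  [4,0,0],
  [4,0,0],
  [4,0,0],
  [4,0,0],
  [4,0,0],
  [4,0,0],
  [0,0,0],
], spin=[0,0,0,0,0,0,0], claw=[0,0,0,0,0,0,0])

```text
t: 11.47
eef_pos: [0.5833, -0.0975, 0.2437]
orientation: [[0.989, 0.146, 0.001], [0.146, -0.989, -0.0], [0.001, 0.001, -1.0]]
wrist_force: [0.4, 0.3, 0.3]
opening: -0.0001
finger_force: 0.0
```

Request:
carry_out([
  [2.5,0,0],
  [2.5,0,0],
  [2.5,0,0],
  [2.5,0,0],
  [0,0,0],
], spin=[0,0,0,0,0], claw=[0,0,0,0,0])

```text
t: 11.88
eef_pos: [0.5921, -0.0963, 0.2437]
orientation: [[0.989, 0.145, -0.0], [0.145, -0.989, -0.0], [-0.0, -0.0, -1.0]]
wrist_force: [-3.1, -1.0, 1.6]
opening: 0.0001
finger_force: 1.5
```

Run:
```python
from h import *
status((-.002,0,.243))
```

```text
t 11.8833 press [-6.600e+00  2.000e-01  2.437e+02] tooly ang rel press -1.5634 F [-3.1 -1.   1.6] open 0.0001 q [-0.2   0.71  0.41  2.03 -0.55  0.51 -0.81]
delta tool mm [4.6 0.3 0.7]
```

Run:
```python
from h import *
c=shot('wrist','w3');P=pts(c);Q=topress(P)
m=(abs(Q[...,2]-.093)<.005)&(abs(abs(Q[...,1])-.055)<.015)&(Q[...,0]<.05)&(Q[...,0]>-.06);print('jaw top x',np.percentile(Q[m][:,0],[2,50,98]),m.sum())
m=(Q[...,2]>.112)&(Q[...,2]<.13)&(Q[...,0]>.0)&(Q[...,0]<.1)&(abs(Q[...,1])<.06);print('book top x',np.percentile(Q[m][:,0],[2,50,98]),m.sum())
```

```text
jaw top x [0.00612481 0.01749477 0.02764197] 6809
book top x [0.00466997 0.05146845 0.06789828] 47095
```

View pics/w3.png

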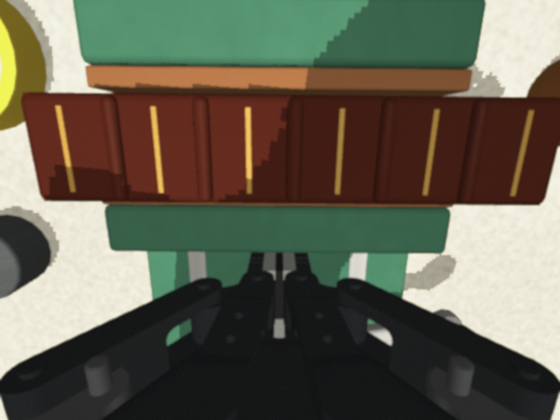

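The jaw now stands against the book's near cover (row 203), with a small gap left at the fixed jaw. The tips at (280,252) are clear of the book. I'll press on until the force rises.

Request:
carry_out([
  [1.5,0,0],
  [1.5,0,0],
  [1,0,0],
  [0,0,0],
  [0,0,0],
], spin=[0,0,0,0,0], claw=[0,0,0,0,0])

```text
t: 12.35
eef_pos: [0.5956, -0.0958, 0.2437]
orientation: [[0.989, 0.145, -0.001], [0.145, -0.989, 0.0], [-0.001, -0.0, -1.0]]
wrist_force: [-4.3, -1.2, 2.8]
opening: -0.0
finger_force: 2.5
```

Request:
carry_out([
  [1,0,0],
  [1,0,0],
  [0,0,0],
  [0,0,0],
], spin=[0,0,0,0], claw=[0,0,0,0])

```text
t: 12.68
eef_pos: [0.5972, -0.0956, 0.2437]
orientation: [[0.989, 0.145, -0.001], [0.145, -0.989, 0.0], [-0.001, -0.0, -1.0]]
wrist_force: [-6.4, -2.4, 3.1]
opening: -0.0
finger_force: 3.3
```

Run:
```python
from h import *
status((-.002,0,.243))
```

```text
t 12.6833 press [-1.400e+00  2.000e-01  2.437e+02] tooly ang rel press -1.5638 F [-6.4 -2.4  3.1] open -0.0 q [-0.2   0.71  0.41  2.02 -0.55  0.52 -0.82]
delta tool mm [-0.6  0.2  0.7]
```

Request:
carry_out([
  [1,0,0],
  [1,0,0],
  [0,0,0],
  [0,0,0],
], spin=[0,0,0,0], claw=[0,0,0,0])

```text
t: 13.02
eef_pos: [0.5977, -0.0957, 0.2436]
orientation: [[0.99, 0.144, -0.005], [0.144, -0.99, 0.001], [-0.005, -0.001, -1.0]]
wrist_force: [-12.6, -2.8, 8.6]
opening: -0.0003
finger_force: 6.4
```

Request:
carry_out([
  [1,0,0],
  [1,0,0],
  [0,0,0],
  [0,0,0],
], spin=[0,0,0,0], claw=[0,0,0,0])

```text
t: 13.35
eef_pos: [0.5983, -0.0958, 0.2436]
orientation: [[0.99, 0.144, -0.008], [0.144, -0.99, 0.001], [-0.007, -0.002, -1.0]]
wrist_force: [-18.4, -3.3, 14.1]
opening: 0.0001
finger_force: 9.4
```

Run:
```python
from h import *
status((-.002,0,.243))
```

```text
t 13.35 press [-3.000e-01 -1.000e-01  2.436e+02] tooly ang rel press -1.5651 F [-18.4  -3.3  14.1] open 0.0001 q [-0.2   0.71  0.41  2.01 -0.55  0.53 -0.82]
delta tool mm [-1.7 -0.1  0.6]
```

The jaw is nipped: the reaction rose to 18 N with the jaw stalled. I'll back off, lift, and return to the knob.

Request:
carry_out([
  [-8,0,0],
  [-15,0,0],
  [-15,0,-10],
  [0,0,-35],
  [0,0,-35],
  [0,0,-25],
  [-7,28,0],
  [-7,28,0],
  [-7,28,0],
  [-7,27,0],
  [0,0,0],
], spin=[0,0,0,0,0,0,0,0,0,0,0], claw=[0,0,0,0,0,0,0.42,0.42,0.42,0.42,0.42])

```text
t: 14.27
eef_pos: [0.5522, -0.2197, 0.3499]
orientation: [[0.99, 0.14, 0.004], [0.14, -0.99, -0.004], [0.003, 0.005, -1.0]]
wrist_force: [0.5, 0.1, -0.0]
opening: 0.0359
finger_force: 0.0
```

Request:
carry_out([
  [0,0,0],
  [0,0,0],
  [0,0,0],
  [0,0,0],
  [0,0,0],
  [0,0,0],
  [0,0,0],
  [0,0,0],
  [0,0,0],
  [0,0,0],
  [0,0,0],
  [0,0,0],
], spin=[-0.12,-0.12,-0.12,-0.12,-0.12,-0.12,-0.12,-0.12,-0.12,-0.12,-0.12,-0.12], claw=[0.42,0.42,0.42,0.42,0.42,0.42,0.42,0.42,0.42,0.42,0.42,0.42])

```text
t: 15.27
eef_pos: [0.5536, -0.2136, 0.3491]
orientation: [[-0.022, 1.0, 0.003], [1.0, 0.022, 0.0], [-0.0, 0.003, -1.0]]
wrist_force: [0.1, -0.2, -0.5]
opening: 0.036
finger_force: 0.0
```

Request:
carry_out([
  [0,0,0],
  [0,0,0],
  [0,0,0],
  [0,0,0],
], spin=[-0.11,-0.1,-0.1,0], claw=[0.42,0.42,0.42,0.42])

```text
t: 15.6
eef_pos: [0.5534, -0.2139, 0.3491]
orientation: [[-0.324, 0.946, 0.002], [0.946, 0.324, 0.0], [-0.0, 0.002, -1.0]]
wrist_force: [0.5, 0.8, 1.1]
opening: 0.0357
finger_force: 0.0
```

Run:
```python
from h import *
status((-.068,-.1105,.2366));shot('wrist','w4')
c=load('w4');P=pts(c);Q=topress(P)
m=(Q[...,2]>.085)&(Q[...,2]<.105)&(Q[...,0]<-.03)&(Q[...,0]>-.12)&(Q[...,1]<-.08)&(Q[...,1]>-.14);print('knob',Q[m].mean(0),m.sum())
m=(abs(Q[...,2]-.093)<.005)&(abs(abs(Q[...,1])-.05)<.02)&(Q[...,0]<.035)&(Q[...,0]>-.06);print('jaw top x',np.percentile(Q[m][:,0],[2,50,98]) if m.any() else 0,m.sum())
```

```text
t 15.6 press [ -61.1 -110.9  349.1] tooly ang rel press 0.1912 F [0.5 0.8 1.1] open 0.0357 q [ 0.27  0.51  0.01  1.96 -0.01  0.67  0.61]
delta tool mm [  1.8  -6.9 112.5]
knob [-0.06641044 -0.10804035  0.09737587] 619
jaw top x [0.00933786 0.02119789 0.03448275] 3571
```

View pics/w4.png

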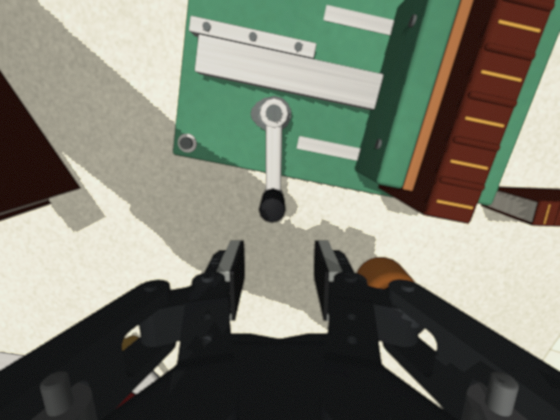

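The knob at (272,205) still points fully out, and the jaw back reads 9.3 mm, so the joint is at about 0.057 (nipped). I'll lower over the knob and swing it back.

Request:
carry_out([
  [1,-6,0],
  [0,0,25],
  [0,0,25],
  [0,0,20],
  [0,0,15],
  [0,0,12],
  [0,0,10],
  [0,0,5],
  [0,0,0],
], spin=[0,0,0,0,0,0,0,0,0], claw=[0.42,0.42,0.42,0.42,0.42,0.42,0.42,0.42,0.42])

```text
t: 16.4
eef_pos: [0.5466, -0.2151, 0.2359]
orientation: [[-0.319, 0.948, -0.001], [0.948, 0.319, 0.0], [0.001, -0.001, -1.0]]
wrist_force: [-0.3, 0.1, 0.8]
opening: 0.0358
finger_force: 0.0
```

Request:
carry_out([
  [0.4,-7.5,0],
  [0.4,-7.5,0],
  [0.4,-7.5,0],
  [0.4,-7.5,0],
  [0.4,-7.5,0],
  [0.4,-7.5,0],
  [0.4,-7.5,0],
  [0.4,-7.5,0],
  [0,0,0],
], spin=[0.1,0.1,0.1,0.1,0.1,0.1,0.1,0.1,0], claw=[0.42,0.42,0.42,0.42,0.42,0.42,0.42,0.42,0.42])

```text
t: 17.15
eef_pos: [0.4878, -0.2103, 0.2376]
orientation: [[0.462, 0.887, 0.001], [0.887, -0.462, -0.0], [0.0, 0.001, -1.0]]
wrist_force: [0.1, 0.0, 0.5]
opening: 0.0361
finger_force: 0.0
```

Run:
```python
from h import *
status();lev()
```

```text
t 17.15 press [-125.6  -98.3  237.6] tooly ang rel press -0.6182 F [0.1 0.  0.5] open 0.0361 q [ 0.18  0.64  0.18  2.18 -0.32  0.35  0.14]
tcp radius 76.36021728406773 angle 0.9314429741914559
```

Request:
carry_out([
  [0.4,-7.5,0],
  [0.4,-7.5,0],
  [0.4,-7.5,0],
  [0.4,-7.5,0],
  [0.4,-7.5,0],
  [0.4,-7.5,0],
  [0.4,-7.5,0],
  [0.4,-7.5,0],
  [0.4,-7.5,0],
  [0,0,0],
], spin=[0.1,0.1,0.1,0.1,0.1,0.1,0.1,0.1,0.1,0], claw=[0.42,0.42,0.42,0.42,0.42,0.42,0.42,0.42,0.42,0.42])

```text
t: 17.98
eef_pos: [0.4495, -0.1581, 0.2372]
orientation: [[0.981, 0.192, 0.001], [0.192, -0.981, -0.001], [0.001, 0.001, -1.0]]
wrist_force: [0.0, -1.1, -0.5]
opening: 0.0359
finger_force: 0.3
```

Request:
carry_out([
  [0,-3,0],
  [0,-3,0],
  [0,-3,0],
  [0,-2,0],
  [0,0,0],
  [0,0,0],
], spin=[0,0,0,0,0,0], claw=[0.42,0.42,0.42,0.42,0.42,0.42])

```text
t: 18.48
eef_pos: [0.4469, -0.1495, 0.2372]
orientation: [[0.981, 0.196, 0.001], [0.196, -0.981, -0.003], [0.001, 0.003, -1.0]]
wrist_force: [-3.3, -8.3, 0.9]
opening: 0.0359
finger_force: 4.0
```

Run:
```python
from h import *
status();lev()
```

```text
t 18.4833 press [-157.7  -32.4  237.2] tooly ang rel press -1.5117 F [-3.3 -8.3  0.9] open 0.0359 q [-0.03  0.62  0.34  2.32 -0.73  0.29 -0.42]
tcp radius 77.85641974254341 angle -0.05866199244484202
```

Request:
carry_out([
  [0,-2,0],
  [0,-2,0],
  [0,-2,0],
  [0,0,0],
  [0,0,0],
], spin=[0,0,0,0,0], claw=[0.42,0.42,0.42,0.42,0.42])

```text
t: 18.9
eef_pos: [0.4457, -0.1449, 0.2373]
orientation: [[0.981, 0.194, 0.002], [0.194, -0.981, -0.006], [0.001, 0.006, -1.0]]
wrist_force: [-5.2, -15.0, -0.1]
opening: 0.0357
finger_force: 7.0
```

Run:
```python
from h import *
status();lev()
```

```text
t 18.9 press [-158.3  -27.7  237.3] tooly ang rel press -1.5136 F [ -5.2 -15.   -0.1] open 0.0357 q [-0.04  0.62  0.34  2.33 -0.73  0.29 -0.43]
tcp radius 78.81669594098159 angle -0.1177550742435315
```

Request:
carry_out([
  [0,-2,0],
  [0,-2,0],
  [0,0,0],
  [0,0,0],
], spin=[0,0,0,0], claw=[0.42,0.42,0.42,0.42])

```text
t: 19.23
eef_pos: [0.4453, -0.1436, 0.2373]
orientation: [[0.982, 0.191, 0.005], [0.191, -0.982, -0.011], [0.003, 0.012, -1.0]]
wrist_force: [-4.3, -27.8, -7.6]
opening: 0.0355
finger_force: 13.2
```

Request:
carry_out([
  [0,6,0],
  [0,8,0],
  [0,3,0],
  [0,0,-20],
  [0,0,-35],
  [0,0,-35],
  [0,0,-35],
  [0,0,-25],
  [-10,0,0],
  [0,0,0],
], spin=[0,0,0,0,0,0,0,0,0,0], claw=[0.42,0.42,0.42,0.42,0.42,0.42,0.42,0.42,0.42,0.42])

```text
t: 20.07
eef_pos: [0.4377, -0.1561, 0.3879]
orientation: [[0.98, 0.197, 0.002], [0.197, -0.98, 0.001], [0.002, -0.0, -1.0]]
wrist_force: [-0.3, 0.6, -0.1]
opening: 0.0357
finger_force: 0.0
```

Run:
```python
from h import *
status()
c=shot('wrist','w5');P=pts(c);Q=topress(P)
m=(Q[...,2]>.088)&(Q[...,2]<.105)&(Q[...,0]<-.12)&(Q[...,0]>-.18)&(Q[...,1]<0)&(Q[...,1]>-.07);k=Q[m].mean(0);print('knob',k,m.sum(),'angle',np.arctan2(-(k[1]+.037),-(k[0]+.08)))
m=(abs(Q[...,2]-.093)<.005)&(abs(Q[...,1])<.07)&(Q[...,0]<.035)&(Q[...,0]>-.06);print('jaw top x',np.percentile(Q[m][:,0],[2,50,98]) if m.any() else 0,m.sum())
```

```text
t 20.0667 press [-167.7  -37.8  387.9] tooly ang rel press -1.5107 F [-0.3  0.6 -0.1] open 0.0357 q [-0.31  0.39  0.73  2.23 -0.42  0.66 -0.65]
knob [-0.1533968  -0.03543211  0.09787285] 447 angle -0.021358538318695563
jaw top x 0 0
```

View pics/w5.png

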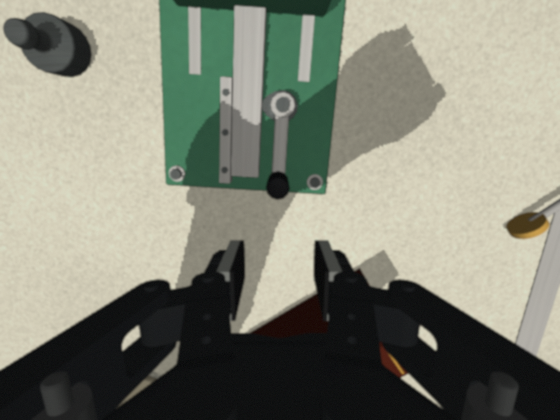

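The wrist view shows the lever back along the press, with the knob at (277,186) and a measured angle of about 0. I'll do a quick numeric check of the jaw and book, then hand in.

Run:
```python
from h import *
for n in('top','scene'):
    c=viewer.camera(n);Q=topress(pts(c));d=c['depth']>0
    m=d&(abs(Q[...,2]-.093)<.004)&(abs(Q[...,1])<.07)&(Q[...,0]<.035)&(Q[...,0]>-.06);print(n,'jaw top x',np.percentile(Q[m][:,0],[2,50,98]) if m.any() else 0,m.sum())
    m=d&(abs(Q[...,2]-.123)<.008)&(abs(Q[...,1])<.1)&(Q[...,0]>0)&(Q[...,0]<.1);k=Q[m]
    if len(k)>20: print(' book',k.mean(0),np.percentile(k,[2,98],axis=0)[:,2],'slope',np.polyfit(k[:,1],k[:,0],1)[0])
```

```text
top jaw top x [0.00829423 0.02123319 0.03417281] 521
 book [ 0.05423811 -0.0049633   0.12093545] [0.11621464 0.12529617] slope 0.0037748467276904644
scene jaw top x [0.01025853 0.01373078 0.02102767] 80
 book [ 0.0596064  -0.00970964  0.12111826] [0.11585098 0.12451248] slope 0.006773300830678667
```

```bash
python3 -c "
from h import *
print(job.finish_job())"
```

```text
the job is handed in; nothing more can be done
None
```

The job is handed in, with no verdict shown: by my last measurements the lever is back at locked (about 0 rad), the jaw is closed on the book (joint about 0.057 m), the book stands upright and square, and the gripper is clear.

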